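Ease the wedge out from under the stall's splash-guard panel

ROBOT

A 6-joint arm with a two-finger parallel gripper is mounted at the origin on the work surface. World frame = base frame: x ahead of the robot, y to its left, z up, the work surface at z = 0. Lengths are in mm, angles in rad, forces in N, time in s.
With the tool pointing down it reaches from about 275 to 825 mm from the base axis. Payload 5.2 kg.
Tool frame: the origin (TCP) lies at the very end of the fingers, on their centre line; the grasp point (between the pads) lies 19 mm behind it; z points along the fingers, y is the direction in which the jaws open and shut (so a half turn about z gives the same grasp; the last joint's range is limited). The gripper opens to 93 mm and grips with 3 to 60 N. Pads are 15 mm wide; open, the fingers measure 128 mm over their backs; the gripper's body (75 mm by 188 mm) begins 65 mm behind the grasp point.
Start: joints at [-1.466, 0.259, 1.535, -0, 1.348, -0.203], TCP at [166.65, -524.149, 218.653] pointing down, gripper open.
Joint ranges: [-3.14, 3.14], [-0.91, 2.08], [0.19, 2.58], [-1.22, 4.36], [0.22, 2.71], [-3.12, 3.12]. Speed limits (rad/s): [2.57, 2.57, 3.14, 3.14, 3.14, 3.14].

INTERFACE

Orientations are given as [roll, pitch, yaw] about the fixed x, y, z axes, in that order (R = Rz(yaw) Ry(pitch) Rx(roll)).
In Python, from bench import robot gives the robot as it stands. The module is installed in compiled form; this text tells all that it offers. Calls block until the motion is done:
- robot.move_ptp(position, orientation): joint-space move of the TCP to a pose.
- robot.move_linear(position, ori=None, speed=150, f_stop=None): straight line of the TCP; ori=None keeps the orientation; speed is the mean speed in mm/s. With f_stop (N) it stops when the force on the tool has changed by that much, and returns True; else False.
- robot.move_j(angles): joint-space move.
- robot.move_gripper(opening): opening from 0.0 (shut) to 1.0 (fully open); the grip force is fixed at half the most; returns when the fingers have stopped.
- robot.sleep(seconds).
- robot.inverse_kinematics(position, orientation): joint angles nearest the present ones, or None.
- robot.get_image(name): name is "scene" or "top"; returns a dict with "img" (420x560x3 uint8, blue, green, red), "fovy" (degrees; the focal length in pixels is half the picture's height over the tangent of half this angle, whatever the lens; pixels are square), "cx", "cy" (the principal point, pixels), "k1" (the pictures are not rectified: a ray, as slopes to the right and down, at radius r is drawn at 1 + k1 r^2 times it, then the intrinsics apply), "eye" and "orientation" of the camera in the world. Camera axes: x right, y down, z forward; pixel columns grow to the right and rows downward; lengths in mm; the calibration is good to about 2 mm. A picture is of the moment at which its call begins. There is no depth.
A pose or a line that the arm cannot do raises robot.MotionError and nothing moves.
- robot.hand_in(): hands the job in, once; it reports no verdict.
Readings, each from a call of its own:
- robot.current_t(): time.
- robot.current_qpos(): joint angles.
- robot.current_joint_vel(): joint speeds.
- robot.current_joint_efforts(): joint torques, N m.
- robot.current_tcp_pos(): TCP position.
- robot.current_eef_rot(): TCP orientation.
- robot.current_contact_force(): force on the tool from outside, world axes, zero at the start.
- robot.current_ft_torque(): the same for the moment, N m.
- robot.current_gripper_width(): opening from 0.0 (shut) to 1.0 (fully open).
Only numpy, scipy, OpenCV 4.12 (cv2) and the standard library are available. Lean on these libraries where they do the work, as an engineer would, in place of code of your own. Each camera call takes 0.05 s, during which the arm holds its last target. There are 200 camera calls.

TASK

The heavy glass panel of the splash guard beside the pan was propped on a wooden wedge so that the counter under it could be washed. Work the wedge straight back out from under the panel in short tugs of about two to three centimetres, stopping for a moment after each so that the panel comes down in steps and never drops hard, until the wedge is clear and the panel is fully home; then lay the wet wedge down, flat on its sole, on the slotted drip tray, with no part of it hanging over the tray's edge. Leave the pot, the cups and the jar where they stand.

Things in the scene. Friction and masses are not known exactly. Their poses are not given: they have to be found in the camera images.
- guard: Fixed steel splash guard on the counter: two posts 276 mm high, 172 mm to either side of its middle, each on a foot plate 100 x 50 x 6 mm, with the sash panel between them. Origin on the counter, mid-guard, in the panel's mid-plane. -x is the way its front faces: the wedge's butt sticks out there and comes out along -x. y runs along the panel, z up.
- shelf_edge (a point): Middle of the front edge of the guard's rod shelf, 366 mm long. Shelf and rail fill heights 268 to 300 mm, out to 90 mm in front of the panel's plane, above the wedge's butt; small things stand at its ends, up to 375 mm high, with a brace under each end. The butt can only be reached with the tool leaning back from the panel, about 25 to 45 degrees from vertical.
- panel (a joint): Height (m) of the sash panel above its closed position; 0 = fully home (bottom edge 1 mm above the counter). Starts at about 0.025, its weight on the wedge. Upright glass in a steel frame, 324 mm wide, 205 high, 12 thick, 1.3 to 2 kg; it slides up and down in the posts with slight friction. A bar handle sticks out 30 mm at the front of its top rail.
- panel_edge (a point): Middle of the front lower edge of the panel; it rises and falls with the panel. The panel's front face is 6 mm in front of the guard's origin.
- wedge: Loose hardwood wedge 150 mm long, 45 wide, flanks upright and parallel, 36 high at the butt tapering evenly to 5 at the tip; 0.13 kg. Lies under the panel, square to it within 5 degrees, its butt about 50 mm out in front. Drawing it back takes 8 to 22 N; the panel sinks 1 mm per 5 mm drawn. Origin mid-sole; butt 75 mm along -x, tip 75 mm along +x, z up.
- wedge_tip (a point): Middle of the thin tip's lower edge, on the sole.
- wedge_butt (a point): Middle of the thick butt's lower edge, on the sole.
- wedge_corner0 (a point): Corner of the wedge's sole: butt, -y side.
- wedge_corner1 (a point): Corner of the wedge's sole: butt, +y side.
- wedge_corner2 (a point): Corner of the wedge's sole: tip, -y side.
- wedge_corner3 (a point): Corner of the wedge's sole: tip, +y side.
- tray: Fixed rectangular steel drip tray with a flat slotted top and no rim, 195 x 95 mm, 22 mm high. Origin at the centre of its underside (the top is 22 mm above it); x along its length, y across, z up. The wedge may lie on it with its tip either way.
- pot: Bystander: open brass pot, 164 mm across the rim and 68 mm high, with two side handles (200 mm over them). Origin at the centre of its underside.
- cups: Bystander: stack of nested steel cups, 73 mm across, 132 mm high. Origin at the centre of its underside.
- jar: Bystander: glass jar of sauce with a white lid, 80 mm across, 100 mm high. Origin at the centre of its underside.
There are look-alikes about, which are no part of the job. What is shaped like the wedge but purple or yellow is not meant.

How it is judged:
By the outcome, as a careful person would: the job done as asked, in the order asked, and still so for the second after the job is handed in, with the robot touching nothing.
It also fails if it takes over 51 s, if anything falls off the work surface, if the arm or the gripper's body presses on something with over 40 N, if the wrist force passes 120 N, or if a joint passes its speed limit or range.

## Working session

There is one attempt and no reset: what is moved stays moved. The work goes in short steps, each a Python script; the robot and the scene stay as the last script left them, time stands still between calls to the robot, and variables do not carry over. Pictures are saved under pics/ and viewed, about 8 in all and at most 12, crops included, and the job is handed in when it is done.

```bash
mkdir -p pics
python3 - <<'E'
from bench import robot
import cv2
for n in("scene","top"):
    d=robot.get_image(n); cv2.imwrite(f"pics/{n}0.png",d["img"])
    print(n,{k:v for k,v in d.items() if k!="img"})
print(robot.current_t(),robot.current_eef_rot())
E
```

```text
scene {'fovy': 51.09328904625117, 'cx': 275.4528043276382, 'cy': 211.67125584741527, 'k1': -0.05873219419244092, 'eye': array([ 924.78738344,  670.89068834, 1213.61893839]), 'orientation': array([-2.53517982, -0.00360036,  2.51113734])}
top {'fovy': 44.934735808237534, 'cx': 284.1633442575418, 'cy': 212.12036934078645, 'k1': -0.07472168429497263, 'eye': array([ 388.22203982,   86.44033122, 1527.89760486]), 'orientation': array([-3.06540245e+00,  1.28878572e-04, -1.59111171e+00])}
0.1 [-3.14003623e+00 -3.20347279e-04  3.07808532e-01]
```

View pics/scene0.png

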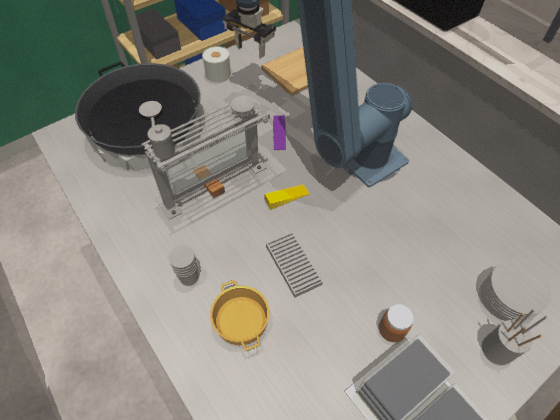

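View pics/top0.png

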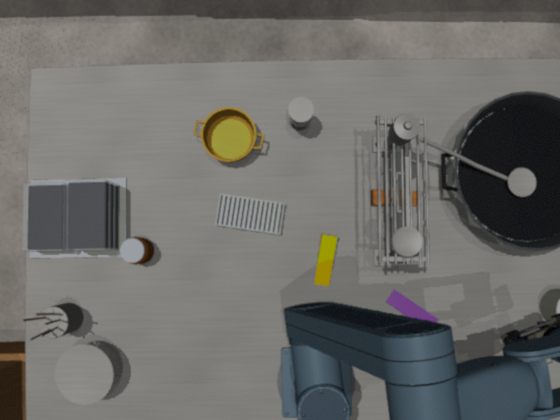

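The scene view shows the orange wedge butt at about (215,188) under the guard, the tray at (293,264), and the yellow and purple decoys. In the top view the butt is at (378,198) and the tray at (251,214). The guard faces world +y.

```bash
cat > h.py <<'E'
import numpy as np, cv2
from scipy.spatial.transform import Rotation as R
from bench import robot
def cam(n):
    d=robot.get_image(n); f=210/np.tan(np.radians(d["fovy"]/2))
    d["K"]=np.array([[f,0,d["cx"]],[0,f,d["cy"]],[0,0,1]]); d["D"]=np.array([d["k1"],0,0,0.])
    d["R"]=R.from_euler("xyz",d["orientation"]).as_matrix(); return d
def ray(d,px):
    p=cv2.undistortPoints(np.array(px,float).reshape(-1,1,2),d["K"],d["D"]).reshape(-1,2)
    return np.c_[p,np.ones(len(p))]@d["R"].T
def onz(d,px,z):
    r=ray(d,px); return d["eye"]+r*((z-d["eye"][2])/r[:,2])[:,None]
def proj(d,P):
    Rt=d["R"].T; return cv2.projectPoints(np.array(P,float).reshape(-1,1,3),cv2.Rodrigues(Rt)[0],-Rt@d["eye"],d["K"],d["D"])[0].reshape(-1,2)
def tri(d1,p1,d2,p2):
    a=ray(d1,[p1])[0];b=ray(d2,[p2])[0]
    s=np.linalg.lstsq(np.c_[a,-b],d2["eye"]-d1["eye"],rcond=None)[0]
    A=d1["eye"]+s[0]*a;B=d2["eye"]+s[1]*b
    return (A+B)/2,np.linalg.norm(A-B)
def crop(d,x,y,w,h,k,name):
    cv2.imwrite("pics/"+name,cv2.resize(d["img"][y:y+h,x:x+w],None,fx=k,fy=k,interpolation=cv2.INTER_CUBIC))
E
python3 - <<'E'
from h import *
S=cam("scene");T=cam("top")
crop(S,140,90,150,130,5,"s1.png"); crop(T,350,100,110,180,4.4 and 3,"t1.png")
a=cv2.resize(T["img"][100:280,360:440],None,fx=3.3,fy=3.3,interpolation=cv2.INTER_CUBIC)
cv2.imwrite("pics/t1.png",a)
for n,d in(("S",S),("T",T)):
    hsv=cv2.cvtColor(d["img"],cv2.COLOR_BGR2HSV)
    m=cv2.inRange(hsv,(3,140,70),(16,255,255))
    k,l,st,c=cv2.connectedComponentsWithStats(m)
    for i in range(1,k):
        if st[i,4]>15: print(n,st[i],c[i])
g=cv2.cvtColor(T["img"],cv2.COLOR_BGR2GRAY)[185:245,205:300]
m=cv2.morphologyEx((abs(g.astype(int)-int(np.median(T["img"][205:240,190:205])))>25).astype(np.uint8),cv2.MORPH_CLOSE,np.ones((7,7)))
c=max(cv2.findContours(m,0,2)[0],key=cv2.contourArea)
b=cv2.boxPoints(cv2.minAreaRect(c))+[205,185]
print(b, onz(T,b,22)[:,:2], onz(T,[b.mean(0)],22))
E
```

```text
S [206 179  17  14 121] [214.07438017 185.48760331]
S [384 317  26  18  99] [394.82828283 328.8989899 ]
T [372 190   5  15  72] [374.02777778 196.90277778]
T [382 190   3  15  44] [382.97727273 197.15909091]
T [413 192   4  13  52] [414.5 198. ]
T [  2 353  13   2  16] [  7.3125 353.25  ]
T [  6 359  18  37  76] [ 20.51315789 372.55263158]
[[216.10581207 226.35862732]
 [220.38711548 195.91381168]
 [285.6894989  205.09696198]
 [281.4081955  235.54177856]] [[464.83967156 287.38719244]
 [555.53973721 273.66035957]
 [524.03462142  79.33017729]
 [433.71231462  93.87863621]] [[494.41404116 183.41354439  22.        ]]
```

View pics/s1.png

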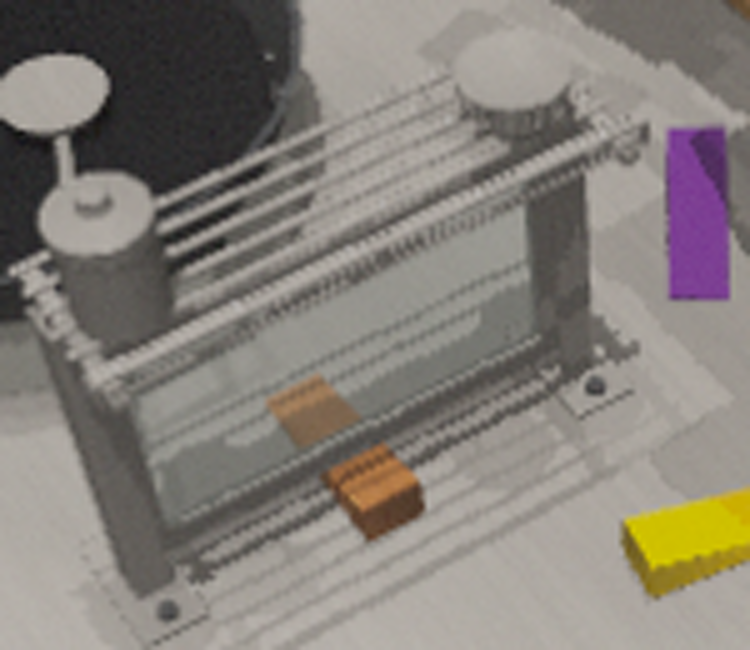

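View pics/t1.png

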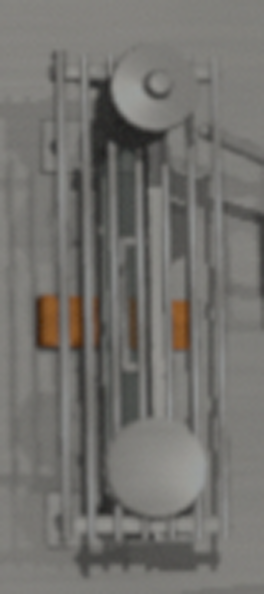

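The crop shows the butt's top edge from (367,512) to (422,488) and its bottom edge from (373,539) to (424,510). The foot bolts are at (168,610) and (595,385). In the top crop the butt's left edge is at x≈37, rows 296–348, and the front rod runs (62,50) to (65,545).

Run:
```python
from h import *
np.set_printoptions(precision=1,suppress=True)
S=cam("scene");T=cam("top")
s=lambda u,v:((u+.5)/5-.5+140,(v+.5)/5-.5+90)
t=lambda u,v:((u+.5)/3.3-.5+360,(v+.5)/3.3-.5+100)
P=onz(S,[s(367,512),s(422,488)],36);print("butt top S",P, np.linalg.norm(P[0]-P[1]))
P=onz(S,[s(373,539),s(424,510)],0);print("butt bot S",P)
print("flank +x S",onz(S,[s(330,482)],36-4.5))
P=onz(S,[s(168,610),s(595,385)],8);print("bolts",P,P.mean(0),np.degrees(np.arctan2(*(P[1]-P[0])[[1,0]])))
print("butt bot T",onz(T,[t(37,296),t(37,348)],0))
print("rear T",onz(T,[t(172,301),t(188,301),t(172,348),t(188,348)],10))
P=onz(T,[t(62,50),t(65,545)],290);print("rod",P,np.degrees(np.arctan2(*(P[1]-P[0])[[1,0]])))
print(onz(T,[t(42,122),t(60,122),t(46,495),t(60,545)],6))
print("bolts T check", (proj(T,onz(S,[s(168,610),s(595,385)],8))-[360,100])*3.3)
hsv=cv2.cvtColor(T["img"],cv2.COLOR_BGR2HSV)[180:215,365:425];m=cv2.inRange(hsv,(3,110,50),(18,255,255))
ys,xs=np.nonzero(m)
for x in range(0,60):
    r=ys[xs==x]; 
    if len(r)>8: print(x+365,r.min()+180,r.max()+180,hsv[12:20,x,2].mean().round(),end="; ")
```

```text
butt top S [[ 562.6 -175.1   36. ]
 [ 521.6 -170.7   36. ]] 41.21138296490562
butt bot S [[ 560.4 -178.6    0. ]
 [ 518.5 -179.2    0. ]]
flank +x S [[ 568.2 -215.3   31.5]]
bolts [[ 705.1 -203.3    8. ]
 [ 361.1 -197.     8. ]] [ 533.1 -200.2    8. ] 178.95025329102964
butt bot T [[ 568.8 -180.2    0. ]
 [ 520.8 -178.6    0. ]]
rear T [[ 560.7 -302.6   10. ]
 [ 560.4 -317.4   10. ]
 [ 517.5 -300.9   10. ]
 [ 517.2 -315.6   10. ]]
rod [[ 721.4 -155.4  290. ]
 [ 349.4 -144.3  290. ]] 178.29436422806242
[[ 730.  -189.6    6. ]
 [ 729.7 -206.4    6. ]
 [ 386.1 -181.4    6. ]
 [ 340.6 -192.7    6. ]]
bolts T check [[ 57.  146.6]
 [ 63.3 521.2]]
372 190 204 85.0; 373 190 204 116.0; 374 190 204 132.0; 375 190 204 137.0; 376 190 204 133.0; 377 191 203 114.0; 381 190 202 125.0; 382 190 204 130.0; 383 190 204 113.0; 384 190 204 87.0; 389 191 203 83.0; 400 193 204 80.0; 413 191 205 138.0; 414 191 205 141.0; 415 191 205 134.0; 416 191 205 104.0;
```

```bash
cat >> h.py <<'E'
def ori(axis_deg,lean,flip=1):
    "axis_deg: world heading of the wedge's butt (pull direction); tool leans back that way"
    n=np.array([np.cos(np.radians(axis_deg)),np.sin(np.radians(axis_deg)),0]);a=np.radians(lean)
    z=-n*np.sin(a)-np.array([0,0,np.cos(a)]); y=flip*np.cross([0,0,1],n)
    return R.from_matrix(np.c_[np.cross(y,z),y,z]).as_euler("xyz"),n,z
E
python3 - <<'E'
from h import *
np.set_printoptions(precision=2,suppress=True)
ax=88.6
for lean in(30,35,40):
  for fl in(1,-1):
    o,n,z=ori(ax,lean,fl)
    tcp=np.array([541.,-206,10]) 
    print(lean,fl,*[robot.inverse_kinematics(p,o) for p in(tcp,tcp-150*z,tcp+n*130,tcp-150*z+[0,0,150])])
    o,n,z=ori(80.9,lean,fl); print("   place",robot.inverse_kinematics([503,240,32],o))
for zz in (400,500): print(robot.inverse_kinematics([120,-380,zz],[-3.14,0,.308]))
E
```

```text
30 1 [-0.25  0.56  1.82 -0.75  0.8  -2.82] [-0.11  0.38  1.71 -0.6   1.09 -2.94] [-0.01  0.57  1.78 -0.68  0.92 -2.67] None
   place [ 0.51  0.7   1.44 -0.41  1.36 -2.31]
30 -1 [-0.25  0.56  1.82 -0.75  0.8   0.32] [-0.11  0.38  1.71 -0.6   1.09  0.21] [-0.01  0.57  1.78 -0.68  0.92  0.48] [-0.11  0.24  1.5  -0.53  1.38  0.02]
   place [ 0.51  0.7   1.44 -0.41  1.36  0.83]
35 1 [-0.2   0.58  1.82 -0.87  0.83 -2.67] [-0.04  0.42  1.72 -0.69  1.11 -2.81] [ 0.04  0.61  1.77 -0.77  0.97 -2.56] [-0.04  0.27  1.52 -0.62  1.38 -3.02]
   place [ 0.54  0.75  1.39 -0.46  1.44 -2.28]
35 -1 [-0.2   0.58  1.82 -0.87  0.83  0.47] [-0.04  0.42  1.72 -0.69  1.11  0.34] [ 0.04  0.61  1.77 -0.77  0.97  0.58] [-0.04  0.27  1.52 -0.62  1.38  0.12]
   place [ 0.54  0.75  1.39 -0.46  1.44  0.86]
40 1 [-0.15  0.62  1.83 -0.98  0.88 -2.54] [ 0.03  0.46  1.72 -0.78  1.15 -2.68] [ 0.09  0.65  1.76 -0.85  1.02 -2.46] [ 0.03  0.3   1.55 -0.71  1.39 -2.92]
   place [ 0.56  0.8   1.34 -0.5   1.51 -2.25]
40 -1 [-0.15  0.62  1.83 -0.98  0.88  0.6 ] [ 0.03  0.46  1.72 -0.78  1.15  0.46] [ 0.09  0.65  1.76 -0.85  1.02  0.68] [ 0.03  0.3   1.55 -0.71  1.39  0.22]
   place [ 0.56  0.8   1.34 -0.5   1.51  0.89]
[-1.55 -0.09  1.49 -0.    1.74 -0.28]
[-1.55 -0.06  1.23 -0.    1.98 -0.28]
```

Run:
```python
from h import *
np.set_printoptions(precision=2,suppress=True)
o,n,z=ori(88.6,35,-1); tcp=np.array([541.,-206,10])
robot.move_ptp([120,-380,500],[-3.14,0,.308]);
q=np.array(robot.current_qpos());q[0]=0.05;q[5]=.3
robot.move_j(q); print(robot.current_t())
robot.move_ptp(tcp-150*z+80*n,o)
robot.move_linear(tcp-55*z,speed=200)
print(robot.current_t(),robot.current_tcp_pos(),robot.current_contact_force())
S=cam("scene");T=cam("top")
a=cv2.resize(S["img"][90:220,130:260],None,fx=4,fy=4,interpolation=cv2.INTER_CUBIC)
b=cv2.resize(T["img"][150:280,330:400],None,fx=4,fy=4,interpolation=cv2.INTER_CUBIC)
cv2.imwrite("pics/pre.png",np.hstack([a,b]))
print("proj TCP", proj(S,[robot.current_tcp_pos()]),proj(T,[robot.current_tcp_pos()]))
```

```text
3.5667
6.0917 [ 542.34 -174.05   55.77] [0.27 0.59 0.4 ]
proj TCP [[217.68 185.9 ]] [[372.15 195.99]]
```

View pics/pre.png

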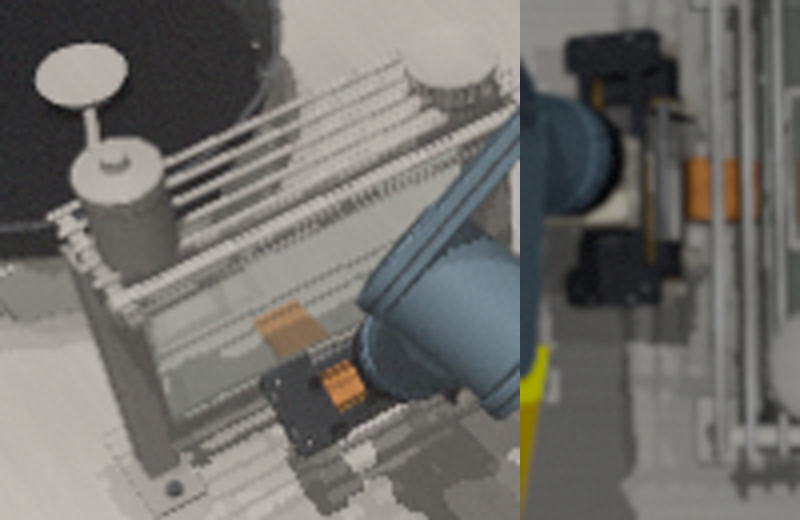

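The gripper straddles the butt, centred on it within parallax: the fingers are at crop rows 30–100 and 230–305, and the orange is at about 188. It is clear of the shelf.

Run:
```python
from h import *
np.set_printoptions(precision=2,suppress=True)
o,n,z=ori(88.6,35,-1); tcp=np.array([541.,-206,10])
print(robot.move_linear(tcp,speed=60,f_stop=8),robot.current_tcp_pos(),robot.current_contact_force())
robot.move_gripper(0.0)
print(robot.current_gripper_width()*93,robot.current_tcp_pos(),robot.current_contact_force(),robot.current_ft_torque(),robot.current_t())
```

```text
False [ 541.23 -205.96   10.25] [-0.71 -0.05  0.4 ]
45.239501062456824 [ 541.92 -205.81   10.04] [ 3.03 -0.27 -1.38] [ 0.51 -0.48  0.34] 8.075
```

Run:
```python
from h import *
np.set_printoptions(precision=2,suppress=True)
o,n,z=ori(88.6,35,-1); 
p=np.array(robot.current_tcp_pos())
def look(k):
    d=cam("top"); hsv=cv2.cvtColor(d["img"],cv2.COLOR_BGR2HSV)
    m=cv2.inRange(hsv,(3,110,50),(18,255,255)); m[:185]=0;m[212:]=0;m[:,:340]=0;m[:,425:]=0
    c=[x for x in range(340,425) if (m[:,x]>0).sum()>8]; print("T cols",c)
    return d
look(0)
robot.move_linear(p+25*n,speed=50); print(robot.current_contact_force()); robot.sleep(.6)
print(robot.current_tcp_pos(),robot.current_contact_force(),robot.current_gripper_width()*93,robot.current_t())
look(1)
S=cam("scene")
cv2.imwrite("pics/tug1.png",cv2.resize(S["img"][110:230,140:260],None,fx=5,fy=5,interpolation=cv2.INTER_CUBIC))
```

```text
T cols [371, 372, 381, 382, 383, 384, 389, 413, 414, 415, 416]
[-3.42 -4.05  0.56]
[ 541.09 -181.52   10.03] [-2.17 -4.7   1.02] 44.7714101146032 9.3833
T cols [363, 368, 369, 370, 371, 372, 373, 374, 375, 376, 377, 381, 382, 383, 384, 400]
```

View pics/tug1.png

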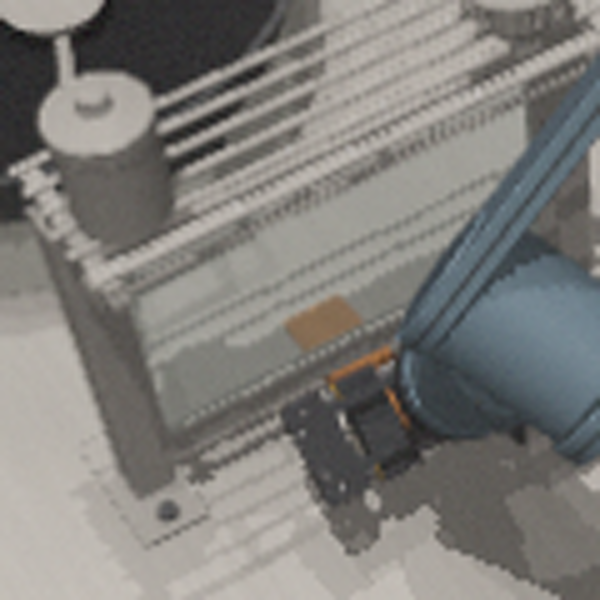

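Tug 1 moved the wedge with the fingers: the tip seen through the glass shifted toward the front, and the grip width is unchanged. Continuing.

Run:
```python
from h import *
np.set_printoptions(precision=2,suppress=True)
o,n,z=ori(88.6,35,-1); 
p=np.array([541.4,-181.4,10])
for k in range(1,5):
    robot.move_linear(p+24*k*n,speed=45); f=robot.current_contact_force(); robot.sleep(.7)
    print(robot.current_tcp_pos(),f,robot.current_contact_force(),robot.current_gripper_width()*93,robot.current_t())
    if k>1:
        S=cam("scene"); cv2.imwrite(f"pics/tug{k+1}.png",cv2.resize(S["img"][110:250,140:300],None,fx=4,fy=4,interpolation=cv2.INTER_CUBIC))
```

```text
[ 541.66 -157.7    10.  ] [-0.25 -3.62 -0.88] [-1.15 -3.95 -1.04] 44.76018108812033 10.85
[ 542.55 -133.42   10.  ] [-0.78 -3.47 -1.12] [-0.53 -3.41 -0.06] 45.05606305448284 12.2333
[ 543.18 -109.35   10.  ] [-1.36 -3.5  -0.22] [-0.58 -1.95 -0.38] 44.849680815240944 13.6667
[543.75 -85.55  10.01] [-0.43  1.49  0.46] [ 0.34 -0.35  0.44] 44.665383451604164 15.1
```

View pics/tug5.png

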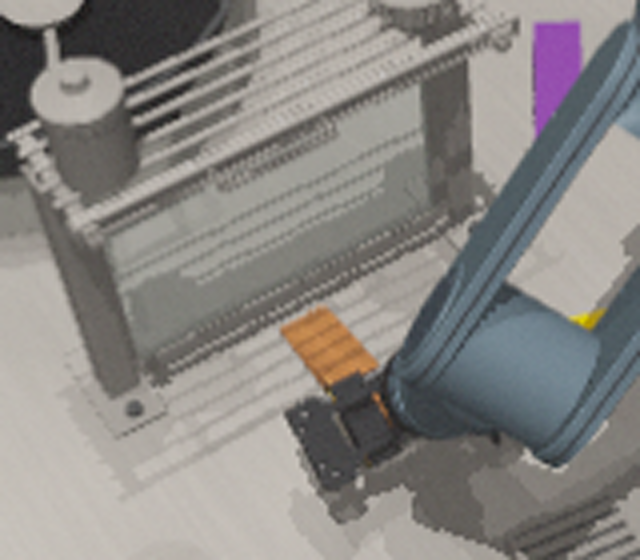

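The wedge is fully out (tip corners at crop (282,329) and (323,307)) and the panel is down on its sill. Next I measure the tip offset and the obstacles near the tray.

Run:
```python
from h import *
np.set_printoptions(precision=1,suppress=True)
S=cam("scene");T=cam("top")
s=lambda u,v:((u+.5)/4-.5+140,(v+.5)/4-.5+110)
P=onz(S,[s(282,329),s(323,307)],5);print("tip",P,P.mean(0)-robot.current_tcp_pos())
print("pot rim T",onz(T,[(229.5,107),(229.5,162),(201,134),(258,134)],68),"handles",onz(T,[(195,130),(264,145)],55))
print("cups top T",onz(T,[(301,111)],132))
print("tray S", onz(S,[(266,243),(289,235),(321,283),(298,294)],22))
cv2.imwrite("pics/tray.png",np.hstack([cv2.resize(S["img"][210:360,170:350],None,fx=2.2,fy=2.2,interpolation=cv2.INTER_CUBIC),cv2.resize(T["img"][95:245,190:350],None,fx=2.2,fy=2.2,interpolation=cv2.INTER_CUBIC)]))
```

```text
tip [[ 560.8 -203.7    5. ]
 [ 519.3 -203.4    5. ]] [  -3.6 -118.    -5. ]
pot rim T [[813.  238.8  68. ]
 [649.1 240.4  68. ]
 [734.  323.2  68. ]
 [730.2 156.2  68. ]] handles [[749.6 343.1  55. ]
 [699.9 139.6  55. ]]
cups top T [[778.5  31.4 132. ]]
tray S [[528.9  85.2  22. ]
 [452.5 104.2  22. ]
 [476.7 293.9  22. ]
 [553.6 281.5  22. ]]
```

View pics/tray.png

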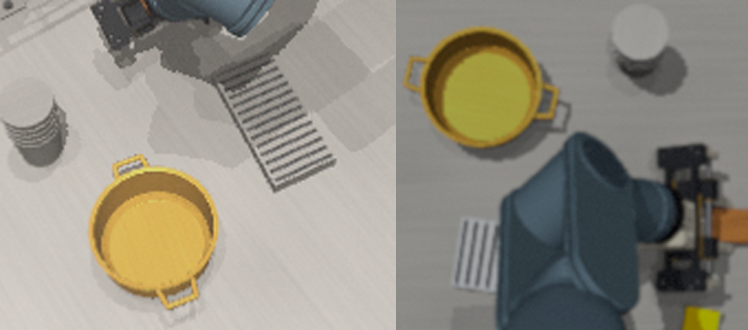

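Run:
```python
from h import *
np.set_printoptions(precision=1,suppress=True)
T=cam("top");S=cam("scene")
s=lambda u,v:(u/2.2+170,v/2.2+210)
P=onz(S,[s(217,82),s(270,58),s(335,160),s(277,187)],[22,22,22,22]);print(P,P.mean(0))
p=np.array(robot.current_tcp_pos())
robot.move_linear(p+[0,0,60],speed=80); print(robot.current_contact_force())
o,n,z=ori(80.9,35,-1); n=np.asarray(n)
tgt=np.array([495.5,185,0])+45*n+[0,0,75]
robot.move_linear([530,40,75],speed=120)
robot.move_linear(tgt,o,speed=120)
print(robot.current_tcp_pos(),robot.current_contact_force(),robot.current_gripper_width()*93,robot.current_t())
S=cam("scene");T=cam("top")
cv2.imwrite("pics/hover.png",np.hstack([cv2.resize(S["img"][200:320,220:350],None,fx=3,fy=3,interpolation=cv2.INTER_CUBIC),cv2.resize(T["img"][150:270,200:330],None,fx=3,fy=3,interpolation=cv2.INTER_CUBIC)]))
```

```text
[[531.2 102.7  22. ]
 [446.  115.2  22. ]
 [473.  295.4  22. ]
 [560.5 280.4  22. ]] [502.7 198.4  22. ]
[ 0.1  0.1 -1.6]
[502.7 228.8  75.1] [ 0.8  0.4 -0.5] 44.73143163455736 19.1917
```

View pics/hover.png

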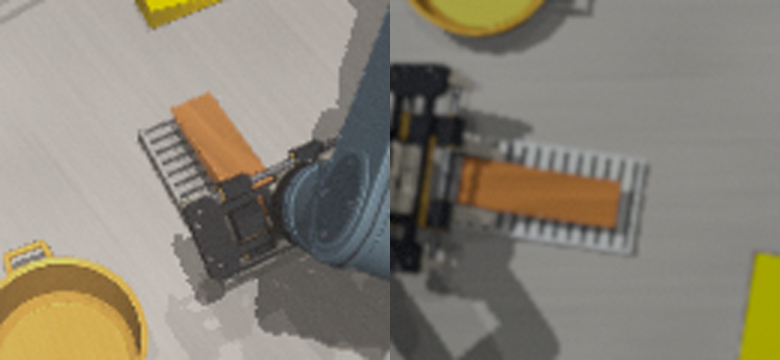

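The wedge is held level above the tray, with its tip about 8 mm inside the tray end (620 against 645) and its width centred (178–228 within 160–253). Lowering it now.

Run:
```python
from h import *
np.set_printoptions(precision=1,suppress=True)
o,n,z=ori(80.9,35,-1)
p=np.array(robot.current_tcp_pos())
robot.move_linear([p[0],p[1],36],speed=60)
print(robot.move_linear([p[0],p[1],28.5],speed=10,f_stop=4),robot.current_tcp_pos(),robot.current_contact_force())
robot.move_gripper(0.72); robot.sleep(.3)
q=np.array(robot.current_tcp_pos()); print(q,robot.current_gripper_width()*93)
robot.move_linear(q-110*z,speed=120)
r=np.array(robot.current_tcp_pos()); robot.move_linear(r+[-60,120,80],speed=150); robot.sleep(.3)
print(robot.current_tcp_pos(),robot.current_contact_force(),robot.current_t())
S=cam("scene");T=cam("top")
cv2.imwrite("pics/done.png",np.hstack([cv2.resize(S["img"][200:320,220:350],None,fx=3,fy=3,interpolation=cv2.INTER_CUBIC),cv2.resize(T["img"][150:270,200:330],None,fx=3,fy=3,interpolation=cv2.INTER_CUBIC)]))
cv2.imwrite("pics/guard.png",cv2.resize(S["img"][90:220,140:290],None,fx=5,fy=5,interpolation=cv2.INTER_CUBIC))
```

```text
True [502.8 228.9  32. ] [0.  0.1 4.8]
[502.2 228.8  31. ] 67.00983968220878
[452.  410.1 200.3] [ 0.5 -0.7  0.4] 24.0417
```

View pics/done.png

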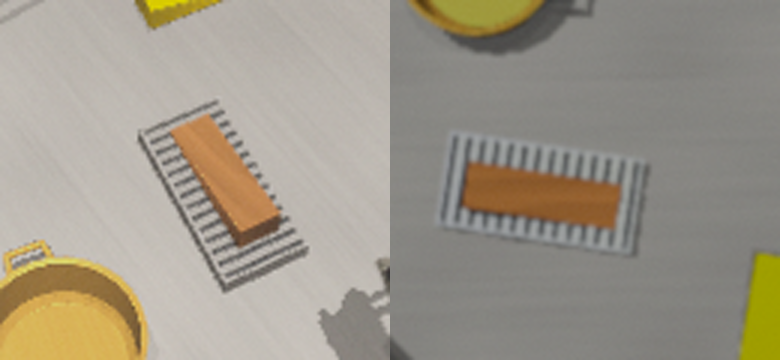

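View pics/guard.png

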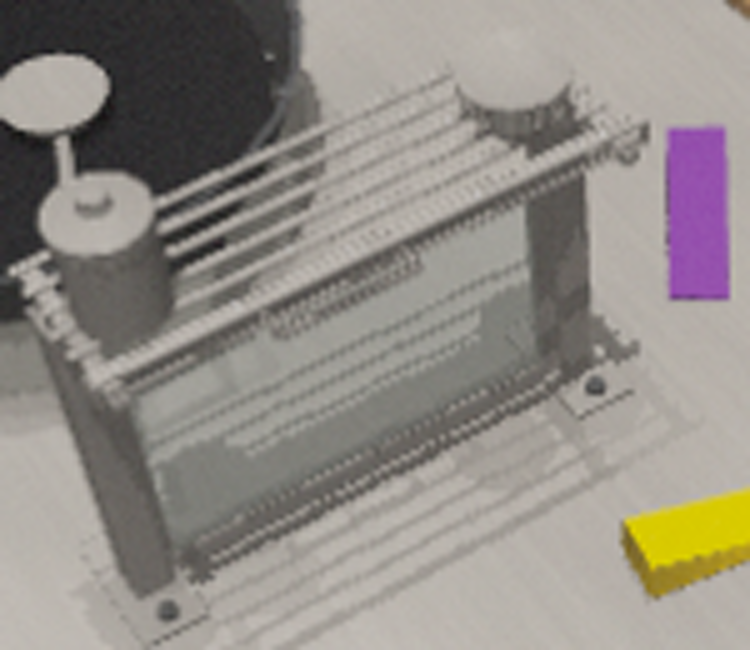

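The wedge lies inside the tray outline on every side: top crop x 463–620 within 440–645, rows 163–228 within 133–253. The panel's lower frame sits on the counter, and the shelf items have not moved.

```bash
python3 -c "
from bench import robot
robot.hand_in(); print(robot.current_t())"
```

```text
the job is handed in; nothing more can be done
the job is handed in; nothing more can be done
```

I drew the wedge out from under the panel in five tugs of about 24–25 mm, with a pause of 0.6–0.7 s after each. I then laid it on its sole on the drip tray and handed the job in at about 24 s.

**Last checks:**
- **Wedge:** both views show it lying flat and inside the tray's outline on every side, by about 8 mm at the tip end and a little less at the butt end.
- **Panel:** the final picture shows its lower frame down on the counter. I judged that by eye and did not measure the height.
- **Force and slip:** the wrist force stayed below about 6 N at every reading, and the grip did not slip.
- **Bystanders:** the pot, cups and jar were never approached. I did not re-measure their positions at the end.

**Disagreement:** my rough tray corners from the scene view put the tray's centre about 10–17 mm off the top-view estimate. I went mostly with the top view, and the final pictures bear that out.

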